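# Sweep the spare nuts off the fixture plate into the empty tub

## Robot

A 6-joint arm with a two-finger parallel gripper is mounted at the origin on the work surface. World frame = base frame: x ahead of the robot, y to its left, z up, the work surface at z = 0. Lengths are in m, angles in rad, forces in N, time in s.
With the tool pointing down it reaches from about 0.275 to 0.75 m from the base axis. Payload 10.2 kg.
Tool frame: the origin (TCP) lies at the very end of the fingers, on their centre line; the grasp point (between the pads) lies manip.pinch_z behind it (manip.pinch_z is the distance from the TCP to the grasp point, in m); z points along the fingers, y is the direction in which the jaws open and shut (so a half turn about z gives the same grasp; the last joint's range is limited). The gripper opens to 85 mm and grips with 20 to 120 N. Pads are 22 mm wide; open, the fingers measure 114 mm over their backs; the gripper's body (76 mm by 85 mm) begins 54 mm behind the grasp point. The pads swing forward as they close: fully open they stand 13 mm farther back than shut.
Start: joints at [-1.425, 0.313, 1.498, -0, 1.331, -0.223], TCP at [0.189, -0.49, 0.231] pointing down, gripper open.
Joint ranges: [-2.94, 2.94], [-0.97, 2.17], [0.19, 2.56], [-1.23, 4.37], [0.02, 3.11], [-2.88, 2.88]. Speed limits (rad/s): [2.39, 2.39, 3.01, 3.14, 3.14, 3.14].

## Interface

Orientations are given as [roll, pitch, yaw] about the fixed x, y, z axes, in that order (R = Rz(yaw) Ry(pitch) Rx(roll)).
In Python, from station import manip gives the robot as it stands.
- The arm moves only by the tool drive_tool, never from a script. Its argument "plan" is text: rows parted by semicolons, each of 4 numbers parted by spaces: the shift along the tool's x, y, z in mm, then the turn about the tool's z in degrees. A call has 1 to 12 rows; each row is the pose to reach, as a shift and turn from the pose commanded when the call began, along the tool's axes at that moment; what a row does not reach only later rows make up. A row lasts 1/10 s, in which the tool goes at most 50 mm and 8.59 degrees, less where a joint would pass 70% of its speed; a pose out of reach is approached as far as the arm can. A call with a gripper value outside its range is refused whole. "gripper" is the finger opening in mm, from 0 to 85.4, set as the call begins (left out, the last holds). The fingers move at their own pace and stop on an object; "squeeze" is the grip in N (left out, the last holds). Time passes only in rows, so rows that repeat a pose let the fingers close. It gives the time, the measured TCP pose, the force and the opening at its end, in the units of the state.
- manip.sense(): the state, without advancing time (a new reading comes with each control period).
- manip.grab_frame(name): name is "scene" or "top" or "wrist"; returns the picture (384x512x3 uint8, red, green, blue); there is no depth.
- manip.camera_model(name): a dict with "fx", "fy", "cx", "cy" (pixels), "R" (3x3) and "t" (3): a world point X has camera coordinates R X + t; the wrist camera has in their place "T_tool_cam" (4x4, takes a point from camera to tool coordinates, whose origin is the TCP and whose axes are the flange's). Camera axes: x right, y down, z forward; pixel columns grow to the right and rows downward; lengths in m; the calibration is good to about 2 mm. The wrist camera is an equidistant fisheye: a pixel r from the principal point sees the ray r / f radians off the axis. A picture is of the moment at which its call begins: read the wrist's pose just before it. camera_model takes no time and is no camera call.
- manip.job_done(): hands the job in, once; it reports no verdict.
Trained networks look in the newest picture that a camera, given by its name, has taken for a name from the list of things; names that differ only in an ending like _2 or _b are one class to them, and where a whole thing is asked for, a point or a joint stands for the part that bears it (a point fixed in the world has none). Each returns a list of dicts, best first, with "conf" (0 to 1); they miss things now and then, are a little off and sometimes report something else, mostly with a low value. They report only what shows in the picture. A call takes as long as a camera call.
- manip.find_in(thing, camera): "extent" ([centre column, centre row, width, height] in pixels, round what is visible of it).
- manip.mark_of(thing, camera): "pixel" ([column, row] in pixels: a listed point, or the origin of a listed thing).
The state is a dict: "t": time; "q": joint angles; "qd": joint speeds; "effort": joint torques, N m; "ee_pos": TCP position; "eef_rot": TCP orientation; "contact_force": force on the tool from outside, world axes, zero at the start; "ft_torque": the same for the moment, N m; "opening": opening from 0.0 (shut) to 1.0 (fully open).
Only numpy, scipy, OpenCV 4.12 (cv2) and the standard library are available. Lean on these libraries where they do the work, as an engineer would, in place of code of your own. Each camera call takes 0.05 s, during which the arm holds its last target. There are 200 camera calls.

## Task

The bearing cover is bolted on and three spare flange nuts are left lying on the raised fixture plate: with the fingertips, sweep all three across the plate and over its edge into the empty tub beside it. The other tub already holds counted sleeves, so no nut may go in there. Do not pick the nuts up, and leave the bearing, the socket, both tubs and everything else where they stand.

Things in the scene. Friction and masses are not known exactly. Their poses are not given: they have to be found in the camera images.
- plate: Fixed dark steel fixture plate raised on two rails: 300 (its x) by 340 (its y) by 20 thick, flat top 100 mm above the bench, no rim. Its origin is on the bench under the plate's centre, so its left and right edges are at plate y = +170 and -170 mm. The spare nuts lie in the front part (plate x below 0). A tub stands at the left edge and another at the right edge.
- cover (a point): Centre of the foot of the round aluminium bearing cover fixed on the plate (at plate x = +85 mm, y = 0): 116 dia, its studs and fastened nuts up to 32 mm above the plate, hub 34 mm. A fixed dowel pin, 12 dia and 26 high, stands 85 mm to its left and another 85 mm to its right.
- nut_a_mid (a point): Loose spare M12 flange nut lying flat on the plate, bright steel, about 18 g: round flange 26 dia and about 2.5 thick below, hexagon 18 across flats above, 12 high in all. The point is its centre, 6 mm above its underside. It slides when pushed; the three are alike.
- nut_b_mid (a point): Loose spare M12 flange nut lying flat on the plate, bright steel, about 18 g: round flange 26 dia and about 2.5 thick below, hexagon 18 across flats above, 12 high in all. The point is its centre, 6 mm above its underside. It slides when pushed; the three are alike.
- nut_c_mid (a point): Loose spare M12 flange nut lying flat on the plate, bright steel, about 18 g: round flange 26 dia and about 2.5 thick below, hexagon 18 across flats above, 12 high in all. The point is its centre, 6 mm above its underside. It slides when pushed; the three are alike.
- tub_mouth (a point): The EMPTY milky-white open plastic tub on the bench, loose, 0.35 kg: 170 (its x) by 200 (its y) by 72 high, walls and floor 4 thick, its axes nearly parallel to the plate's. The point is the centre of the mouth at rim height (72 above the bench). It stands at the plate's left or right edge, its centre 82 mm outside that edge, its near end tucked 18 mm under the plate.
- kit_tub_mouth (a point): The other tub, same shape and size but filled with twenty upright steel sleeves, at the plate's opposite edge. The point is the centre of the mouth at rim height. Leave alone; sleeves stay below the rim.
- bearing: Loose ball bearing lying flat on the plate, 40 dia, 12 high; origin at the centre of its underside. Must not be moved.
- socket: Loose wrench socket standing upright on the plate, 26 dia, 38 high; origin at the centre of its underside. Must not be moved or tipped.
- spanner: Spanner, 170 long, lying on the bench far to the right (bystander).
- driver: Screwdriver, 200 long, lying on the bench far to the left (bystander).
- grease: Jar, 64 dia, 85 high, on the bench far to the left; origin at its underside (bystander).
- gear: Steel gear, 80 dia, 26 high, on the bench far to the right; origin at its underside (bystander).

How it is judged:
By the outcome, as a careful person would: the job done as asked, in the order asked, and still so for the second after the job is handed in, with the robot touching nothing.
It also fails if it takes over 58 s, if anything falls off the work surface, if the arm or the gripper's body presses on something with over 40 N, if the wrist force passes 120 N, or if a joint passes its speed limit or range.

## Working session

There is one attempt and no reset: what is moved stays moved. The work goes in short steps, Python scripts to look and compute and a tool call to move; the robot and the scene stay as the last step left them, time stands still between calls to the robot, and variables do not carry over. Pictures are saved under pics/ and viewed, about 8 in all and at most 12, crops included, and the job is handed in when it is done.

Besides the shell and the picture viewer there is one more tool, called as name(argument=value, ...), one argument or row to a line, values as JSON. drive_tool: Moves the arm, as the interface text tells. Its arguments: {"type":"object","properties":{"plan":{"type":"string"},"gripper":{"type":"number"},"squeeze":{"type":"number"}},"required":["plan"]}

```bash
mkdir -p pics; cat > h.py <<'E'
import numpy as np, cv2
from station import manip
def ray(name,px,z):
    c=manip.camera_model(name); R=np.array(c["R"]);t=np.array(c["t"])
    o=-R.T@t; d=R.T@np.array([(px[0]-c["cx"])/c["fx"],(px[1]-c["cy"])/c["fy"],1])
    return o+d*(z-o[2])/d[2]
def save(n,img): cv2.imwrite(n,cv2.cvtColor(img,cv2.COLOR_RGB2BGR))
E
python3 - <<'E'
from h import *
print(manip.sense(), manip.pinch_z)
f={n:manip.grab_frame(n) for n in("top","scene")}
for n in f: save(f"pics/{n}0.png",f[n])
H=dict(nut_a_mid=.106,cover=.1,tub_mouth=.072,kit_tub_mouth=.072,bearing=.1,socket=.1,plate=0)
for k,z in H.items():
  for n in("top","scene"):
    for d in manip.mark_of(k,n)[:5]:
        print(k,n,round(d["conf"],2),np.round(d["pixel"],1),np.round(ray(n,d["pixel"],z),4))
E
```

```text
{'t': 0.0, 'q': array([-1.42541740e+00,  3.13467587e-01,  1.49843006e+00,  9.36930576e-07,
        1.33100660e+00, -2.23360253e-01]), 'qd': array([-7.24545193e-04, -1.89473900e-04,  7.40763109e-04,  1.23827937e-03,
       -8.67854821e-04,  2.95072950e-05]), 'effort': array([-1.64835051e-04, -4.12270403e+01, -2.59742993e+01, -2.65042736e-04,
        4.15553106e-03,  2.28963063e-05]), 'ee_pos': array([ 0.18920121, -0.48944846,  0.23072872]), 'eef_rot': array([-3.14031385e+00, -2.91414217e-04,  3.68738767e-01]), 'contact_force': array([-0.7799808 ,  0.63752048,  0.57437055]), 'ft_torque': array([-0.0373135 , -0.06034337,  0.02238343]), 'opening': 1.0013672886517657} 0.0187
nut_a_mid top 0.45 [240.7 218.9] [0.4579 0.0277 0.106 ]
nut_a_mid scene 0.74 [ 81. 241.] [ 0.5204 -0.4988  0.106 ]
nut_a_mid scene 0.53 [244.2 164.4] [0.4506 0.0134 0.106 ]
nut_a_mid scene 0.2 [327.  163.2] [0.5724 0.2395 0.106 ]
cover top 0.71 [252.8 164.6] [ 0.6522 -0.009   0.1   ]
cover scene 0.61 [272.4 209. ] [ 0.6569 -0.0081  0.1   ]
tub_mouth top 0.84 [321.  206.6] [ 0.5138 -0.2535  0.072 ]
tub_mouth top 0.42 [384.2 234.9] [ 0.4196 -0.4752  0.072 ]
tub_mouth scene 0.75 [175.8 217.7] [ 0.529  -0.2478  0.072 ]
tub_mouth scene 0.39 [325.6 163.2] [0.5374 0.2644 0.072 ]
kit_tub_mouth top 0.64 [178.  191.6] [0.5537 0.2523 0.072 ]
kit_tub_mouth top 0.18 [250.  162.5] [0.6665 0.001  0.072 ]
kit_tub_mouth scene 0.78 [326.2 162.2] [0.5342 0.2691 0.072 ]
kit_tub_mouth scene 0.16 [245.2 164. ] [0.4125 0.0365 0.072 ]
bearing top 0.55 [236.9 197.8] [0.5322 0.0431 0.1   ]
bearing scene 0.68 [279.6 158.4] [0.4727 0.1289 0.1   ]
bearing scene 0.55 [262.9 178.9] [0.533  0.0329 0.1   ]
socket top 0.4 [261.6 198.8] [ 0.531  -0.0427  0.1   ]
socket scene 0.66 [241.9 188.4] [ 0.5396 -0.0418  0.1   ]
plate top 0.72 [250.1 189.2] [ 0.5834 -0.002   0.    ]
plate scene 0.92 [260.  214.2] [0.5723 0.0008 0.    ]
```

View pics/top0.png

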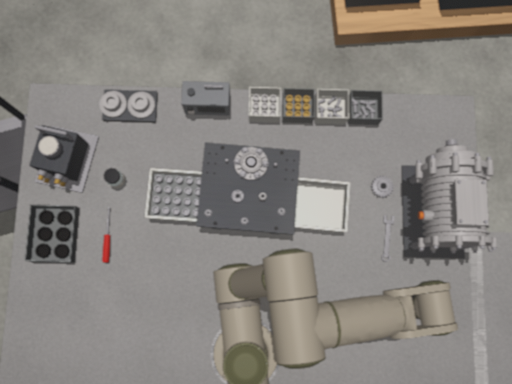

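View pics/scene0.png

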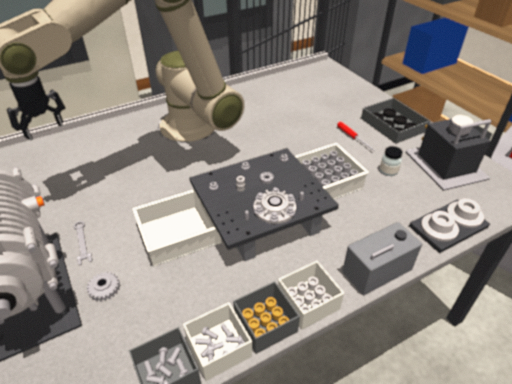

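The empty tub is on the right (top ~(321,206)), and the sleeves are on the left. The nuts show at about (208,212), (245,220) and (281,211), with the bearing at (237,197) and the socket at (262,197). I'll enlarge the plate to refine these.

```bash
python3 - <<'E'
from h import *
im=cv2.imread("pics/top0.png")
c=im[135:245,140:360]; cv2.imwrite("pics/top0c.png",cv2.resize(c,None,fx=3.6,fy=3.6,interpolation=cv2.INTER_CUBIC))
im=cv2.imread("pics/scene0.png")
c=im[140:265,130:340]; cv2.imwrite("pics/scene0c.png",cv2.resize(c,None,fx=3.6,fy=3.6,interpolation=cv2.INTER_CUBIC))
E
```

```text
(no output)
```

View pics/top0c.png

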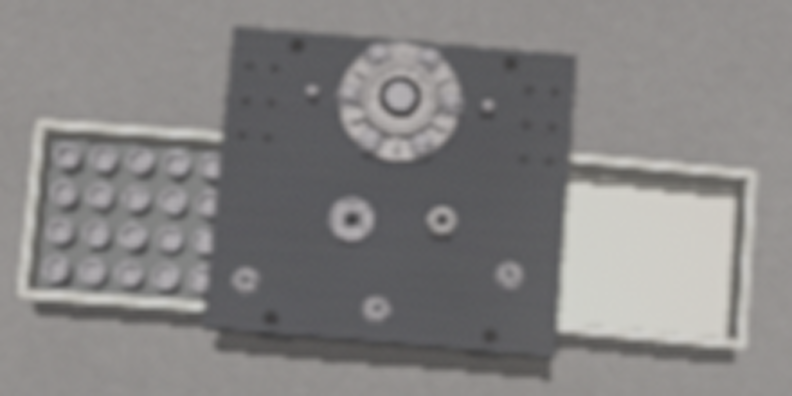

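View pics/scene0c.png

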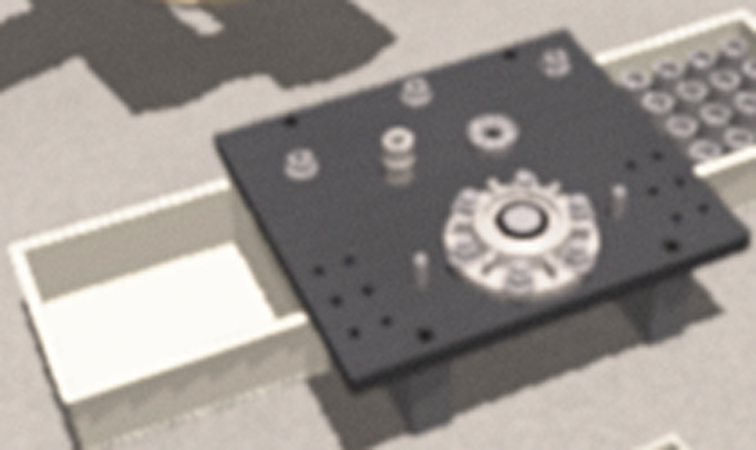

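Both views agree. In the top crop the nuts are at (246,279), (376,308) and (509,275), the bearing at (351,219) and the socket at (441,220). The plate corners are at (235,27), (575,57), (553,357) and (207,325).

```bash
python3 - <<'E'
from h import *
T=lambda p:((p[0]+.5)/3.6-.5+140,(p[1]+.5)/3.6-.5+135)
S=lambda p:((p[0]+.5)/3.6-.5+130,(p[1]+.5)/3.6-.5+140)
C=np.array([ray("top",T(p),.1)[:2] for p in[(235,27),(575,57),(553,357),(207,325)]])
obj=np.array([[.15,.17],[.15,-.17],[-.15,-.17],[-.15,.17]])
def rigid(C):
    c=C.mean(0);U,s,V=np.linalg.svd(obj.T@(C-c));R=(V.T@U.T);return c,R
c,R=rigid(C)
print("plate",c,np.degrees(np.arctan2(R[1,0],R[0,0])),"res",np.round((obj@R.T+c-C)*1e3,1).tolist())
CS=np.array([ray("scene",S(p),.1)[:2] for p in[(745,237),(352,385),(218,137),(567,32)]])
c2,R2=rigid(CS);print("plateS",c2,np.degrees(np.arctan2(R2[1,0],R2[0,0])),"res",np.round((obj@R2.T+c2-CS)*1e3,1).tolist())
P=lambda w,c,R:np.round((w[:2]-c)@R*1e3,1)
for n,pt,ps,z,zs in[("left",(246,279),(555,64),.11,.108),("mid",(376,308),(416,93),.11,.108),("right",(509,275),(301,166),.11,.108),("bearing",(351,219),(492,132),.112,.112),("socket",(441,220),(398,139),.138,.138),("cover",(400,97),(520,220),.134,.134),("tubFR",(755,172),(70,400),.072,.072),("tubNR",(742,347),(15,247),.072,.072)]:
    a=ray("top",T(pt),z);b=ray("scene",S(ps),zs)
    print(n,np.round(a,4),P(a,c,R),np.round(b,4),P(b,c2,R2))
E
```

```text
plate [0.57072703 0.0031485 ] -3.4409407211367955 res [[1.7, 1.5], [2.1, -3.2], [-1.2, -3.4], [-2.6, 5.1]]
plateS [5.77433588e-01 1.09562911e-04] -3.666202821909145 res [[5.1, 5.3], [-0.6, -2.2], [-2.9, -4.7], [-1.6, 1.6]]
left [0.4777 0.1406 0.11  ] [-101.1  131.6] [0.4836 0.1374 0.108 ] [-102.4  131. ]
mid [0.4532 0.0159 0.11  ] [-118.1    5.7] [0.459  0.0125 0.108 ] [-119.     4.8]
right [ 0.4884 -0.1103  0.11  ] [ -75.4 -118.1] [ 0.496  -0.1133  0.108 ] [ -74.  -118.4]
bearing [0.5383 0.0423 0.112 ] [-34.8  37.1] [0.5398 0.0406 0.112 ] [-40.1  38. ]
socket [ 0.5349 -0.0434  0.138 ] [-32.9 -48.6] [ 0.5366 -0.0446  0.138 ] [-37.9 -47.2]
cover [ 0.6543 -0.0015  0.134 ] [83.7  0.3] [ 0.6609 -0.006   0.134 ] [83.7 -0.8]
tubFR [ 0.6037 -0.3544  0.072 ] [  54.4 -354.9] [ 0.6074 -0.3523  0.072 ] [  52.4 -349.7]
tubNR [ 0.4296 -0.3405  0.072 ] [-120.3 -351.5] [ 0.4334 -0.3401  0.072 ] [-122.  -348.7]
```

Working in the plate frame (both cameras averaged), the nuts are at (-102,131), (-118,5) and (-75,-118). The bearing is at (-37,37), the socket at (-36,-48), and the empty tub's mouth spans x of about -116..49. I'll sweep right, middle, then left, with the fingertips nearly shut and a small gap that holds each nut steady. First I move above the right nut and check with the wrist camera.

drive_tool(
  plan="430 -275 30 -65.3;430 -275 30 -65.3;430 -275 30 -65.3;430 -275 30 -65.3;430 -275 30 -65.3;430 -275 30 -65.3;430 -275 30 -65.3;430 -275 30 -65.3;430 -275 30 -65.3;430 -275 30 -65.3;430 -275 30 -65.3;430 -275 30 -65.3",
  gripper=13,
)

```text
t: 2.0
ee_pos: [0.4916, -0.0771, 0.201]
eef_rot: [-3.141, -0.0, 1.511]
contact_force: [-1.0, 0.1, 0.6]
opening: 0.152
```

```bash
cat >> h.py <<'E'
from scipy.spatial.transform import Rotation as Ro
C0=np.array([.574,.0016]);th=np.radians(-3.55);RP=np.array([[np.cos(th),-np.sin(th)],[np.sin(th),np.cos(th)]])
def pl(w): return np.round((np.asarray(w)[:2]-C0)@RP*1e3,1)
def wray(px,s,z):
    c=manip.camera_model("wrist");d=np.array([px[0]-c["cx"],px[1]-c["cy"]]);r=np.hypot(*d);a=r/c["fx"]
    v=np.r_[d/max(r,1e-9)*np.sin(a),np.cos(a)];T=np.array(c["T_tool_cam"]);R=Ro.from_euler("xyz",s["eef_rot"]).as_matrix()
    o=R@T[:3,3]+s["ee_pos"];v=R@T[:3,:3]@v;return o+v*(z-o[2])/v[2]
def look(n):
    s=manip.sense();save(f"pics/{n}.png",manip.grab_frame("wrist"))
    print("t",round(s["t"],2),"tcp",np.round(s["ee_pos"],4),pl(s["ee_pos"]),"yaw",round(np.degrees(s["eef_rot"][2]),2),"op",round(s["opening"],3),"F",np.round(s["contact_force"],1))
    for k,z in dict(nut_a_mid=.106,cover=.1,bearing=.1,socket=.1,tub_mouth=.072).items():
        for d in manip.mark_of(k,"wrist")[:5]:
            if d["conf"]>.25:
                w=wray(d["pixel"],s,z);print(k,round(d["conf"],2),np.round(d["pixel"]),np.round(w[:2],4),pl(w))
E
python3 -c "from h import *;look('w1')"
```

```text
t 2.0 tcp [ 0.4916 -0.0771  0.201 ] [-77.4 -83.6] yaw 86.6 op 0.152 F [-1.   0.1  0.6]
nut_a_mid 0.82 [203.  82.] [0.4534 0.017 ] [-121.4    7.9]
cover 0.69 [309.  45.] [0.5404 0.0435] [-36.1  39.7]
cover 0.63 [432. 100.] [ 6.544e-01 -6.000e-04] [80.4  2.8]
socket 0.88 [309. 147.] [ 0.537 -0.042] [-34.2 -45.8]
```

View pics/w1.png

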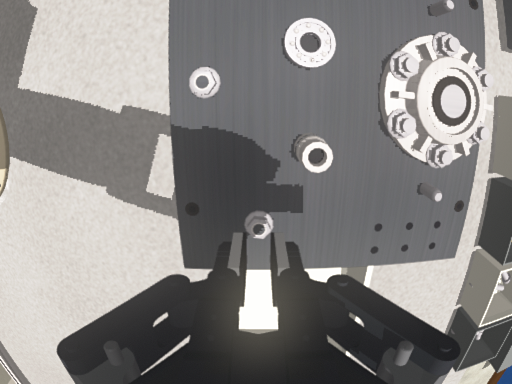

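The wrist view shows the right nut at (259,224), just beyond the fingertips, the middle nut at (204,82), the bearing at (310,42) and the socket at (314,153). I'll convert the hand-read pixels.

```bash
python3 - <<'E'
from h import *
s=manip.sense()
for n,p,z in[("right",(259,222),.112),("mid",(204,80),.112),("bearing",(310,43),.112),("sockettop",(317,156),.138),("hub",(453,101),.134),("cornNR",(184,268),.1),("cornFR",(455,259),.1),("pinR",(437,196),.126)]:
    w=wray(p,s,z);print(n,np.round(w,4),pl(w))
c=manip.camera_model("wrist");print(np.round(c["T_tool_cam"],3))
E
```

```text
right [ 0.4904 -0.1051  0.112 ] [ -76.9 -111.7]
mid [0.4552 0.0162 0.112 ] [-119.5    7.2]
bearing [0.5388 0.0406 0.112 ] [-37.5  36.8]
sockettop [ 0.5358 -0.0443  0.138 ] [-35.2 -48.2]
hub [ 0.6548 -0.0026  0.134 ] [80.9  0.8]
cornNR [ 0.412  -0.1577  0.1   ] [-151.8 -169. ]
cornFR [ 0.7129 -0.1785  0.1   ] [ 149.8 -171.2]
pinR [ 0.6509 -0.0872  0.126 ] [ 82.2 -83.9]
[[ 0.002 -0.949 -0.314  0.082]
 [ 1.     0.001  0.     0.   ]
 [ 0.    -0.314  0.949 -0.143]
 [ 0.     0.     0.     1.   ]]
```

drive_tool(
  plan="2 0 40 0;2 0 75 0;2 0 90 0;2 0 97 0;2 0 97 0",
)

```text
t: 2.8
ee_pos: [0.4911, -0.0767, 0.1041]
eef_rot: [-3.141, -0.0, 1.508]
contact_force: [1.0, 0.3, 0.7]
opening: 0.15
```

```bash
python3 -c "from h import *;look('w2')"
```

```text
t 2.8 tcp [ 0.4911 -0.0767  0.1041] [-77.9 -83.3] yaw 86.38 op 0.15 F [1.  0.3 0.7]
nut_a_mid 0.63 [167.  77.] [0.4536 0.0168] [-121.1    7.8]
cover 0.73 [509. 111.] [ 0.6574 -0.0013] [83.5  2.3]
bearing 0.57 [340.  13.] [0.5396 0.0454] [-37.   41.6]
socket 0.78 [339. 182.] [ 0.5366 -0.0427] [-34.6 -46.5]
```

View pics/w2.png

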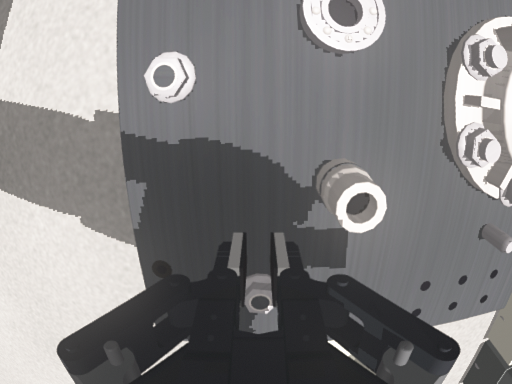

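The right nut is visible through the gap at (260,300), ahead of the fingertips, and nothing is touching. Push it.

drive_tool(
  plan="0 0 1.5 0;-12 0 1.5 0;-24 0 1.5 0;-36 0 1.5 0;-48 0 1.5 0;-60 0 1.5 0;-72 0 1.5 0;-84 0 1.5 0;-96 0 1.5 0;-106 0 1.5 0;-106 0 1.5 0",
)

```text
t: 4.2
ee_pos: [0.4847, -0.1832, 0.1027]
eef_rot: [3.141, 0.0, 1.507]
contact_force: [-0.2, -0.9, 0.6]
opening: 0.151
```

```bash
python3 - <<'E'
from h import *
s=manip.sense();print(s["t"],s["ee_pos"],pl(s["ee_pos"]),s["contact_force"])
f=manip.grab_frame("scene");save("pics/s3.png",cv2.resize(f[130:280,120:345],None,fx=3.2,fy=3.2,interpolation=cv2.INTER_CUBIC))
E
```

```text
4.2 [ 0.48465861 -0.18324294  0.1027489 ] [ -77.7 -190. ] [-0.24398161 -0.87568012  0.5936741 ]
```

View pics/s3.png

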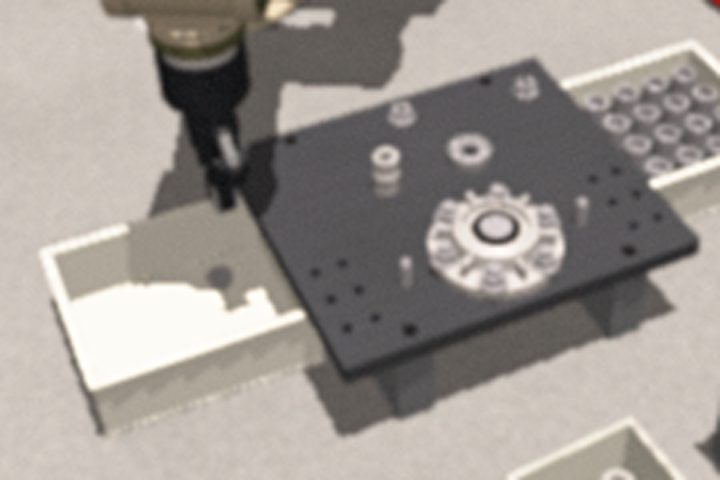

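The first nut is in the tub at (220,277), and everything else looks undisturbed. Next, the middle nut at (-119.5,6).

drive_tool(
  plan="0 0 -45 0;30 -6 -60 0;80 -15 -60 0;130 -24 -60 0;180 -33 -60 0;230 -42 -60 0;230 -42 -60 0;230 -42 -30 0;230 -42 -10 0;230 -42 0 0;230 -42 0 0",
)

```text
t: 5.35
ee_pos: [0.4567, 0.0501, 0.102]
eef_rot: [-3.14, -0.0, 1.508]
contact_force: [0.1, 1.0, 0.8]
opening: 0.151
```

```bash
python3 -c "from h import *;look('w4')"
```

```text
t 5.35 tcp [0.4567 0.0501 0.102 ] [-120.1   41.1] yaw 86.42 op 0.151 F [0.1 1.  0.8]
nut_a_mid 0.64 [257. 300.] [0.4541 0.0155] [-120.5    6.4]
cover 0.91 [505. 274.] [ 0.6549 -0.0013] [80.9  2.1]
bearing 0.58 [396. 242.] [0.5401 0.0444] [-36.5  40.7]
```

View pics/w4.png

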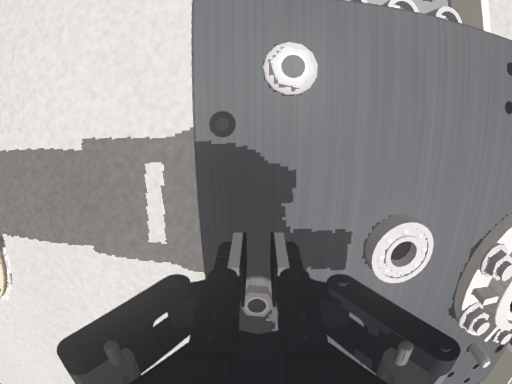

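The middle nut is lined up in the gap at (258,303), and the left nut is at (291,67). Push diagonally.

drive_tool(
  plan="-10 0 0 0;-28 4 0 0;-48 8 0 0;-68 12 0 0;-88 16 0 0;-108 20 0 0;-128 24 0 0;-148 28 0 0;-168 32 0 0;-188 36 0 0;-208 40 0 0;-220 42 0 0",
)

```text
t: 6.85
ee_pos: [0.4853, -0.1739, 0.103]
eef_rot: [3.141, 0.0, 1.507]
contact_force: [-0.0, -0.2, 0.2]
opening: 0.152
```

drive_tool(
  plan="-10 1 0 0;-10 1 0 0",
)

```text
t: 7.05
ee_pos: [0.4856, -0.1829, 0.1028]
eef_rot: [3.141, 0.0, 1.507]
contact_force: [-1.0, -0.5, -0.0]
opening: 0.152
```

```bash
python3 - <<'E'
from h import *
s=manip.sense();print(s["t"],s["ee_pos"],pl(s["ee_pos"]),s["contact_force"])
f=manip.grab_frame("scene");save("pics/s5.png",cv2.resize(f[130:280,120:345],None,fx=3.2,fy=3.2,interpolation=cv2.INTER_CUBIC))
E
```

```text
7.05 [ 0.48560362 -0.18294274  0.10281475] [ -76.8 -189.7] [-0.95383492 -0.45577547 -0.02666279]
```

View pics/s5.png

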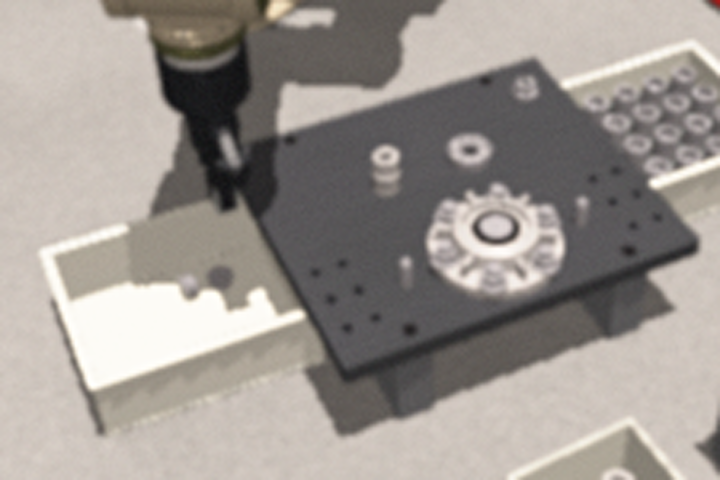

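Two nuts are in the tub, at (190,287) and (220,277). Now the left one.

drive_tool(
  plan="0 0 -45 0;45 -4 -60 0;90 -8 -60 0;135 -11 -60 0;180 -14 -60 0;225 -17 -60 0;270 -20 -60 0;315 -23 -60 0;355 -25 -60 0;355 -25 -60 0;355 -25 -60 0",
)

```text
t: 8.2
ee_pos: [0.4822, 0.1747, 0.1627]
eef_rot: [-3.141, 0.0, 1.511]
contact_force: [0.2, -0.4, -0.1]
opening: 0.152
```

```bash
python3 - <<'E'
from h import *
look('w6')
p=dict(ee_pos=np.array([.4567,.0501,.102]),eef_rot=np.array([-3.14,0,1.508]));print("w4 left nut",pl(wray((292,67),p,.112)))
E
```

```text
t 8.2 tcp [0.4822 0.1747 0.1627] [-102.3  167.1] yaw 86.58 op 0.152 F [ 0.2 -0.4 -0.1]
bearing 0.63 [324. 325.] [0.5383 0.0467] [-38.4  42.8]
w4 left nut [-104.8  134.9]
```

View pics/w6.png

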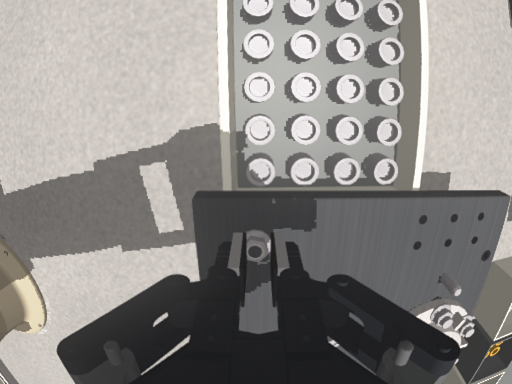

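The left nut sits centred in the gap at (258,247), with its near edge at least 8 mm ahead of the fingers. Lower 3 mm further back.

drive_tool(
  plan="3 -1 0 0;3 -1 30 0;3 -1 50 0;3 -1 60 0;3 -1 60 0",
)

```text
t: 9.0
ee_pos: [0.4817, 0.1768, 0.1021]
eef_rot: [-3.14, 0.0, 1.508]
contact_force: [-0.3, 0.4, 0.6]
opening: 0.149
```

```bash
python3 -c "from h import *;look('w7')"
```

```text
t 9.0 tcp [0.4817 0.1768 0.1021] [-102.9  169.1] yaw 86.41 op 0.149 F [-0.3  0.4  0.6]
```

View pics/w7.png

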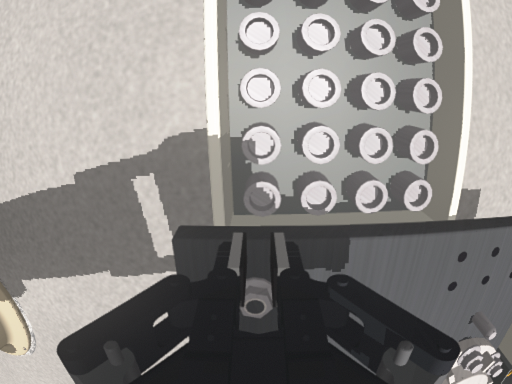

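It's aligned at (256,303). I'll go straight at x=-103 past the bearing and socket, then drift to x=-80 before the edge.

drive_tool(
  plan="-10 0 0 0;-28 0 0 0;-48 0 0 0;-68 0 0 0;-88 0 0 0;-108 0 0 0;-128 0 0 0;-148 0 0 0;-168 0 0 0;-188 0 0 0;-208 0 0 0;-228 1 0 0",
)

```text
t: 10.5
ee_pos: [0.4685, -0.0521, 0.103]
eef_rot: [3.141, 0.0, 1.508]
contact_force: [0.3, 0.8, 0.3]
opening: 0.152
```

drive_tool(
  plan="-20 4 0 0;-40 8 0 0;-60 12 0 0;-80 16 0 0;-100 20 0 0;-120 23 0 0;-131 24 0 0;-131 24 0 0",
)

```text
t: 11.3
ee_pos: [0.4844, -0.1842, 0.1028]
eef_rot: [3.141, 0.0, 1.507]
contact_force: [0.4, -0.6, -0.0]
opening: 0.154
```

drive_tool(
  plan="0 0 -30 0;0 0 -70 0;0 0 -110 0;0 0 -120 0;0 0 -120 0",
)

```text
t: 11.8
ee_pos: [0.4849, -0.1826, 0.2239]
eef_rot: [3.139, 0.001, 1.509]
contact_force: [0.3, 0.7, -0.9]
opening: 0.152
```

```bash
python3 - <<'E'
from h import *
s=manip.sense();print(s["t"],s["ee_pos"],pl(s["ee_pos"]),s["contact_force"])
a=cv2.resize(cv2.imread("pics/scene0.png")[130:280,120:345],None,fx=2.6,fy=1.95,interpolation=3)
f=cv2.cvtColor(manip.grab_frame("scene"),4)
b=cv2.resize(f[130:280,120:345],None,fx=3.4,fy=3.4,interpolation=3)
cv2.imwrite("pics/s8.png",b)
for k,z in dict(bearing=.1,socket=.1,tub_mouth=.072,kit_tub_mouth=.072,nut_a_mid=.106).items():
    for d in manip.mark_of(k,"scene")[:3]: print(k,round(d["conf"],2),np.round(d["pixel"],1))
E
```

```text
11.8 [ 0.48493914 -0.18255494  0.22394685] [ -77.5 -189.3] [ 0.3398331   0.70539677 -0.92476724]
bearing 0.7 [264.2 178.7]
socket 0.41 [239.1 189.8]
tub_mouth 0.67 [175.1 217.2]
kit_tub_mouth 0.74 [352.6 139.4]
kit_tub_mouth 0.57 [323.6 162.8]
nut_a_mid 0.41 [182.7 215.1]
```

View pics/s8.png

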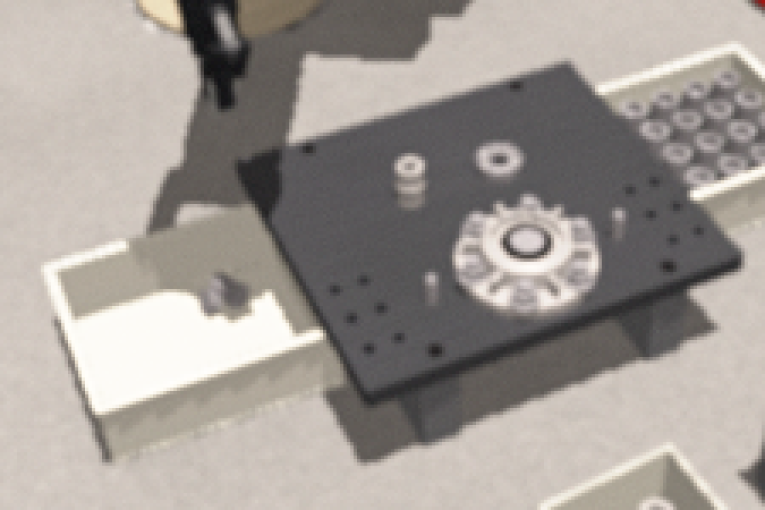

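The plate is clear of loose nuts, and the nuts are clustered in the tub at (225,293). I'll count them with the wrist camera and compare the scene picture with the first one.

```bash
python3 - <<'E'
from h import *
a=cv2.imread("pics/scene0.png",0).astype(np.float32)
b=cv2.cvtColor(manip.grab_frame("scene"),7).astype(np.float32)
for n,(x0,y0,x1,y1) in dict(bearing=(252,168,276,188),socket=(232,170,252,196),cover=(250,186,300,224),tubfar=(132,208,150,262),kit=(310,145,368,192)).items():
    r=cv2.matchTemplate(b[y0-4:y1+4,x0-4:x1+4],a[y0:y1,x0:x1],cv2.TM_CCOEFF_NORMED);_,m,_,l=cv2.minMaxLoc(r);print(n,"shift px",l[0]-4,l[1]-4,"corr",round(m,3))
f=manip.grab_frame("wrist");save("pics/w9.png",f)
t=manip.grab_frame("top");save("pics/t9.png",t)
w=cv2.resize(f[180:384,130:400],(540,408),interpolation=3);u=cv2.resize(t[170:240,290:355],(260,280),interpolation=3)
c=np.zeros((408,800,3),np.uint8);c[:,:540]=w;c[:280,540:]=u;save("pics/c9.png",c)
E
```

```text
bearing shift px 0 0 corr 0.998
socket shift px 0 0 corr 0.998
cover shift px 0 0 corr 0.999
tubfar shift px 0 0 corr 0.999
kit shift px 0 0 corr 0.999
```

The viewer limit is reached, so I'll count with the network and blob sizes instead.

```bash
python3 - <<'E'
from h import *
for cam in("wrist","top","scene"):
    manip.grab_frame(cam)
    for d in manip.find_in("nut_a_mid",cam)[:8]: print(cam,round(d["conf"],2),np.round(d["extent"]))
s=manip.sense()
g=cv2.imread("pics/w9.png",0)
# tub floor (z=.01) in plate frame resampled from the wrist picture
c=manip.camera_model("wrist");T=np.array(c["T_tool_cam"]);R=Ro.from_euler("xyz",s["eef_rot"]).as_matrix()
xs=np.arange(-115,50,5);ys=np.arange(-190,-350,-5)
for X in range(-110,-20,5):
    row=""
    for Y in range(-160,-300,-5):
        w=np.r_[C0+RP@(np.array([X,Y])/1e3),.014]
        v=T[:3,:3].T@(R.T@(w-s["ee_pos"])-T[:3,3]);a=np.arctan2(np.hypot(v[0],v[1]),v[2]);p=v[:2]/np.hypot(*v[:2])*a*c["fx"]+[c["cx"],c["cy"]]
        p=np.round(p).astype(int);row+="%4d"%g[p[1],p[0]] if 0<=p[0]<512 and 0<=p[1]<384 else "   ."
    print(X,row)
f=cv2.imread("pics/s8.png",0);sub=cv2.resize(f[255:335,175:275],None,fx=1/3.4,fy=1/3.4,interpolation=cv2.INTER_AREA);print(sub)
E
```

```text
wrist 0.53 [260. 193.  20.   5.]
-110   51  52  52  52  53  89 133 134 134 135 135 134 135 135 136 138 138 141 181 239 238 238 237 238 238 201 131  94
-105   53  52  53  54  56  90 133 134 135 135 135 136 136 136 137 138 185 240 239 238 238 238 238 238 237 169  96  95
-100   53  52  54  54  56  91 134 134 135 136 136 137 137 137 138 191 239 238 238 238 238 238 238 238 237 170  98  94
-95   53  53  53  55  56  58 134 135 136 136 138 136 138 138 152 240 239 239 239 238 238 238 238 238 238 173  87  75
-90   66  55  55  58  59  60 135 135 130 124 134 121 128 185 241 240 239 239 239 239 238 238 238 238 238 238 238 237
-85   84  53  55  58  59  61 136 100 100 101 104 103 108 107 124 241 239 239 239 239 239 238 238 238 238 238 237 237
-80   84  82  57  57  60  62 130 100 102 102 105 106 108 169 157 241 239 239 239 239 239 239 238 238 238 238 237 237
-75   85  86  77  59  61  63 123 101 104 105 106 107 110 173 162 241 240 239 239 239 239 239 239 239 238 238 237 237
-70   88  89  90  79  62  70 128 102 104 106 109 110 113 171 150 241 240 239 240 239 239 239 239 239 238 238 238 237
-65   88  8
[... 3246 characters left out ...]
251 251 244 227 218 230 243 242 222 186 160 162
  182 208 231 242 245 249 251 251 251 251 251]
 [251 251 251 251 251 251 251 251 251 247 245 249 252 252 246 227 207 209
  228 242 250 251 252 251 251 251 251 251 251]
 [251 251 251 251 251 251 251 251 251 251 251 251 252 252 251 249 246 247
  250 252 252 251 251 251 251 251 251 251 251]
 [251 251 251 251 251 251 251 251 251 251 251 251 251 251 251 251 251 251
  252 251 251 251 251 251 251 251 251 251 251]
 [251 251 251 251 251 251 251 251 251 251 251 251 251 251 251 251 251 251
  251 251 251 251 251 251 251 251 251 251 251]
 [251 251 251 251 251 251 251 251 251 251 251 251 251 251 251 251 251 251
  251 251 251 251 251 251 251 251 251 251 251]]
```

The fingers hide part of the tub floor in that view. I'll step aside so the wrist camera looks straight at the nuts.

drive_tool(
  plan="-30 0 0 0;-70 0 0 0;-110 0 0 0;-130 0 0 0;-130 0 0 0;-130 0 0 0",
)

```text
t: 13.15
ee_pos: [0.4765, -0.3124, 0.2226]
eef_rot: [-3.141, -0.001, 1.508]
contact_force: [1.1, 1.1, 1.0]
opening: 0.149
```

```bash
python3 - <<'E'
from h import *
s=manip.sense();f=manip.grab_frame("wrist");save("pics/w10.png",f)
print(s["t"],pl(s["ee_pos"]))
for k,z in(("nut_a_mid",.01),):
    for d in manip.find_in(k,"wrist")[:8]: print(round(d["conf"],2),np.round(d["extent"]),pl(wray(d["extent"][:2],s,z)))
    for d in manip.mark_of(k,"wrist")[:8]: print("mark",round(d["conf"],2),np.round(d["pixel"]),pl(wray(d["pixel"],s,z)))
g=cv2.cvtColor(f,7);c=manip.camera_model("wrist");T=np.array(c["T_tool_cam"]);R=Ro.from_euler("xyz",s["eef_rot"]).as_matrix()
for X in range(-110,-30,3):
    row=""
    for Y in range(-165,-262,-2):
        w=np.r_[C0+RP@(np.array([X,Y])/1e3),.012]
        v=T[:3,:3].T@(R.T@(w-s["ee_pos"])-T[:3,3]);a=np.arctan2(np.hypot(v[0],v[1]),v[2]);p=v[:2]/np.hypot(*v[:2])*a*c["fx"]+[c["cx"],c["cy"]]
        row+=" .:-=+*#%@"[int(cv2.getRectSubPix(g,(1,1),tuple(map(float,p)))[0,0])*10//256]
    print("%5d"%X,row)
E
```

```text
13.15 [ -77.9 -319.5]
0.69 [261.  86.  19.  15.] [ -74.2 -228.6]
 -110 =+=+%@@@@@@@@@@@@@@@@@@%@@@%@@@@%%%%%%%%%%%%%%%%%
 -107 ===+#@@@@@@@@@@@@@@@@@@@@@@@@@@@@%%%%%%%%%%%%%%%%
 -104 ==++%@@@@@@@@@@@@@@@@@@@@@@@@@@@@%%@%%%%%%%%%%%%%
 -101 ===+%@@@@@@@@@@@@@@@@@@@@@@%@@@@@%%@%%%%%%%%%%%%%
  -98 =+++%@@@@@@@@@@@@@@@@@@@@@@@@@@@%@%@%%%%%%%%%%%%%
  -95 ===+%@@@@@@@@@@@@@@@@@@@@@@@@@@@@@%%%%%%%%%%%%%%%
  -92 ++++%@@@@@@@@@@@@@@@@%#####%@@@@@@%@@%%%%%%%%%%%%
  -89 ++=+%@@@@@@@@@@%##*+++++==++%@@+##%@@@%%%%%%%%%%%
  -86 ++=+%@@@@@@@@%###*+++++*++==-===--*@@@@%%%%%%%%%%
  -83 ++=+%@@@@@@@%###*++++++**+=--=+==-=%@@@%%%%%%%%%%
  -80 =+=+%@@@@@@@%###*+++++++**+==+=-==-*@@@%@@%%%%%%%
  -77 +=++#@@@@@@@####*++***++**+==+--===#@@@%%%@%%%%%%
  -74 ++++%@@@@@@@%###*+++*+*++*+==+=-===%@@@@%@%%%%%%%
  -71 +=++%@@@@@@@%%##*+++****+*===+=====@@@@@@%%%%%%%%
  -68 ++++%@@@@@@@@%%##**+****++*+=+====#@@@@@@@@%%%%%%
  -65 ++++%@@@@@@@@@@%%%##****#%@%%%+==+%@@@@@@@@%%%%%%
  -62 ++++%@@@@@@@@@@@@@@@@@@@@@@@@@@%%@@@@@@@@@@%%%%%%
  -59 ++=+@@@@@@@@@@@@@@@@@@@@@@@@@@@@@@@@@@@@@@%%%%@%%
  -56 ++++@@@@@@@@@@@@@@@@@@@@@@@@@@@@@@@@@@@@@@@%%%@%%
  -53 ++=+@@@@@@@@@@@@@@@@@@@@@@@@@@@@@@@@@@@@@@@%%%%%%
  -50 ++=+@@@@@@@@@@@@@@@@@@@@@@@@@@@@@@@@@@@@@@@@%%@@%
  -47 ++=*@@@@@@@@@@@@@@@@@@@@@@@@@@@@@@@@@@@@@@@@%@@%%
  -44 +=++#@@@@@@@@@@@@@@@@@@@@@@@@@@@@@@@@@@@@@@@@%%%@
  -41 ++++#@@@@@@@@@@@@@@@@@@@@@@@@@@@@@@@@@@@@@@@@%%@%
  -38 ++++#@@@@@@@@@@@@@@@@@@@@@@@@@@@@@@@@@@@@@@@%@%@%
  -35 +++=#@@@@@@@@@@@@@@@@@@@@@@@@@@@@@@@@@@@@@@@@@@%@
  -32 ++++%@@@@@@@@@@@@@@@@@@@@@@@@@@@@@@@@@@@@@@@@%@@%
```

```bash
python3 - <<'E'
from h import *
n=cv2.cvtColor(manip.grab_frame("scene"),7);save("pics/x.png",np.dstack([n]*3))
o=cv2.resize(cv2.imread("pics/s5.png",0),(225,150),interpolation=cv2.INTER_AREA)
m=n[130:280,120:345]
for nm,i in(("two nuts",o),("now",m)):
    print(nm)
    for r in i[78:98,48:85]: print("".join(" .:-=+*#%@"[int(v)*10//256] for v in r))
w=cv2.cvtColor(cv2.imread("pics/w10.png"),6)[60:110,235:290]
w=cv2.resize(w,(110,50),interpolation=3)
for r in w: print("".join(" .,:-~=+ox*O#%@"[int(v)*15//256] for v in r))
E
```

```text
two nuts
+++++++++++++++++++++++++++++++++++=-
++++++++++++++++++++++++++++++++++++=
++++++++++++++++++++++++++++++++++++=
+++++++++++++++++++++++++++++++++++++
+++++++++++++++++++++++++++++++++++++
+++++++++++++++++++=====+++++++++++++
+++++++++++++++++==----==++++++++++++
+++++++++***+++++=------=++++++++++++
+++++++******+++==------=++++++++++++
++++++***###**+++=------=++++++++++++
########*###**+++=-----==++++++++++++
@@@@@@@%#*****++++==---=+++++++****++
@@@@@@@@#**+++*####*+==+++++++*#%%#*+
@@@@@@@@%*++=+#@@@@@#++++++++*%@@@@#+
@@@@@@@@@#+++*%@@@@@@#++++++*#@@@@@#+
@@@@@@@@@%#*#%@@@@@@@%*+++++*#@@@@@%*
@@@@@@@@@@@%@@@@@@@@@@#++++++#@@@@@@#
@@@@@@@@@@@@@@@@@@@@@@#+++++*#@@@@@@@
@@@@@@@@@@@@@@@@@@@@@@%**###%@@@@@@@@
@@@@@@@@@@@@@@@@@@@@@@@%%@@@@@@@@@@@@
now
*******************###%@@@@%*++++++==
*****************##%%@@@@@@@#*++++++=
*************#**##%@@@@@@@@@%*++**++=
**********##%%####%@@@@@@@@@@%*+**+++
******###%@@@@%####%@@@@@@@@@@#++*+++
***###%@@@@@@@%#####%%@@@@@@@@%*+++++
*##%@@@@@@@@@@#**#####%%@@@@@@@#+++*+
%%@@@@@@@@@@%#**+*****#%%@@@@@@%*++++
@@@@@@@@@@@#****++==++#
[... 5282 characters left out ...]
%%%%%%%%%%%%%%%%%%%%%%%%%%%%%%%%%%
%%%%%%%%%%%%%%%%%%%%%%%%%%%%%%%%%%%%%%%%%%%%%%%%%%%%%%%%%%%%%%%%%%%%%%%%%%%%%%%%%%%%%%%%%%%%%%%%%%%%%%%%%%%%%%
%%%%%%%%%%%%%%%%%%%%%%%%%%%%%%%%%%%%%%%%%%%%%%%%%%%%%%%%%%%%%%%%%%%%%%%%%%%%%%%%%%%%%%%%%%%%%%%%%%%%%%%%%%%%%%
%%%%%%%%%%%%%%%%%%%%%%%%%%%%%%%%%%%%%%%%%%%%%%%%%%%%%%%%%%%%%%%%%%%%%%%%%%%%%%%%%%%%%%%%%%%%%%%%%%%%%%%%%%%%%%
%%%%%%%%%%%%%%%%%%%%%%%%%%%%%%%%%%%%%%%%%%%%%%%%%%%%%%%%%%%%%%%%%%%%%%%%%%%%%%%%%%%%%%%%%%%%%%%%%%%%%%%%%%%%%%
%%%%%%%%%%%%%%%%%%%%%%%%%%%%%%%%%%%%%%%%%%%%%%%%%%%%%%%%%%%%%%%%%%%%%%%%%%%%%%%%%%%%%%%%%%%%%%%%%%%%%%%%%%%%%%
%%%%%%%%%%%%%%%%%%%%%%%%%%%%%%%%%%%%%%%%%%%%%%%%%%%%%%%%%%%%%%%%%%%%%%%%%%%%%%%%%%%%%%%%%%%%%%%%%%%%%%%%%%%%%%
```

The heap in the tub has grown since the second push, the plate is empty and the tool is clear. Handing in.

```bash
python3 -c "from h import *;print(manip.job_done(), manip.sense()['t'])"
```

```text
the job is handed in; nothing more can be done
the job is handed in; nothing more can be done
```

I swept all three nuts off the right edge of the plate into the empty tub, in the order right, middle, left, and handed the job in with the arm clear. The arm had run just over 13 s of the 58 s allowed, and contact forces stayed around 1 N.

- **Scene left as it was:** in the camera picture after the last push, the plate has no loose nuts. The bearing, socket, cover, empty tub and sleeve tub have not shifted by a pixel from the first picture.
- **Not confirmed by a count:** the nuts ended in one heap in the tub. The nut finder reported only one there, and the picture viewer had reached its limit. The third nut is inferred because the heap grew after the last push and the plate is empty.

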